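# Free the stuck cap of the battery canister and put the spare cell on charge

### The job

The screw cap of the battery canister is stuck: break it loose with a hard twist, spin it on until it comes free, lift it off and stand it open side down wholly on the cork mat. Then take the spare cell out of the canister and stand it fully home in the empty bay of the charging dock. Do not drop the cap or the cell, and do not tip over or push about the other things on the shelf.

Things in the scene. Friction and masses are not known exactly. Their poses are not given: they have to be found in the camera images.
- canister: Battery canister, fixed to the shelf, on its left or right half: round aluminium base, 72 mm diameter, 55 mm high, on a 110 x 50 x 6 mm foot plate along its x. Its flat shoulder (z = 55 mm) carries the cap. Origin: centre of its underside, z up. (The fatter steel tin, 94 mm wide with a small knob, is a plain jar, not part of the job.)
- canister_neck (a point): Centre of the mouth of the canister's neck, 75 mm above its origin. The neck is 38 mm in diameter (49 mm over two thread ledges that hold the cap down) and 20 mm tall; its bore is 26 mm wide and 20 mm deep.
- cap: Grey ribbed screw cap, an upside-down cup over neck and cell: 62 mm diameter (64 over the ribs), 77 mm tall, 4 mm walls, 90 g. Origin: centre of its open underside, z up; closed it is 55 mm above the canister's origin (cap top at 132 mm) with its x (the pointer ridge on top) along the canister's x. Grip it at any yaw; lift it straight up by over 75 mm to clear the cell.
- cap_top (a point): Centre of the cap's top face, 77 mm above its origin. The cap unscrews counter-clockwise seen from above, without rising: the first 0.45 rad are stuck (about 0.7 N m at first, less on the way), then it turns almost freely. It lifts off only when turned 1.9 to 2.5 rad from closed; at 2.5 rad it meets a stop. Most wrists need two grasps.
- seal_a (a joint): One of the two sticking seal tabs inside the cap (rad): 0 while stuck, above 0.8 when the cap has been broken loose; it stays there.
- seal_b (a joint): The other seal tab: as seal_a.
- cell: Spare battery cell, a white cylinder with a dark band near its upper end: 21 mm diameter, 70 mm long, 70 g. Origin: centre of its lower end, z up along the cell. It stands in the neck of the canister, under the cap, its lower end 55 mm above the canister's origin; with the cap off it stands 50 mm out of the neck.
- mat: Round cork mat, fixed, 110 mm diameter, 4 mm thick. Origin: centre of its underside; its top is at z = 4 mm.
- dock: Grey plastic charging dock, fixed: 70 mm (its x) x 120 mm (its y) x 34 mm high, with two square bays open at the top, 28 mm wide (34 mm at the chamfered mouth) and 22 mm deep, 54 mm apart along its y. Origin: centre of its underside.
- dock_hole0 (a point): Centre of the mouth of the EMPTY bay (the one on the dock's +y side), 34 mm above the shelf; its axes are the dock's. The bay floor lies 22 mm below it.
- cell_old: A cell like the spare one, standing in the dock's other bay (-y side): leave it there. Origin: centre of its lower end.
- mug: Stainless steel camping mug, 84 mm diameter, 80 mm tall, with a handle; bystander. Origin: centre of its underside.
- cup: Collapsible cup of lime green silicone, 80 mm diameter at the rim, 55 mm tall; bystander. Origin: centre of its underside.
- headlamp: Black headlamp without strap, about 65 x 60 x 35 mm, lying on the shelf; bystander. Origin: underside centre of its housing.
- carabiner: Carabiner with a red gate, about 105 x 55 x 10 mm, lying flat; bystander. Origin: its middle, on the shelf.

How it is judged:
By the outcome, as a careful person would: the job done as asked, in the order asked, and still so for the second after the job is handed in, with the robot touching nothing.
It also fails if it takes over 61 s, if anything falls off the work surface, if the arm or the gripper's body presses on something with over 40 N, if the wrist force passes 120 N, or if a joint passes its speed limit or range.

### The arm

A 6-joint arm with a two-finger parallel gripper is mounted at the origin on the work surface. World frame = base frame: x ahead of the robot, y to its left, z up, the work surface at z = 0. Lengths are in m, angles in rad, forces in N, time in s.
With the tool pointing down it reaches from about 0.325 to 0.85 m from the base axis. Payload 4.4 kg.
Tool frame: the origin (TCP) lies between the finger pads; the fingertips stand 25 mm ahead of it and the grasp point (between the pads) lies 6 mm ahead of it (robot.tips_ahead is the distance from the TCP to the fingertips, in m); z points along the fingers, x is the direction in which the jaws open and shut, and the axes are right-handed (so a half turn about z gives the same grasp; the last joint's range is limited). The gripper opens to 94 mm and grips with 3 to 60 N. Pads are 16 mm wide; open, the fingers measure 119 mm over their backs; the gripper's body (75 mm by 177 mm) begins 78 mm behind the grasp point.
Start: joints at [-1.415, 0.207, 1.542, -0, 1.393, -0.15], TCP at [0.173, -0.548, 0.191] pointing down, gripper open.
Joint ranges: [-2.73, 2.73], [-0.86, 2.22], [0.23, 2.46], [-1.11, 4.25], [0.08, 2.63], [-2.82, 2.82]. Speed limits (rad/s): [2.79, 2.79, 3.14, 3.14, 3.14, 3.14].

### API

Orientations are given as a 3x3 rotation matrix whose columns are the frame's x, y, z axes.
In Python, from rig import robot gives the robot as it stands.
- The arm moves only by the tool move_arm, never from a script. Its argument "rows" is a list that holds one entry, the list of rows, each a list of 5 numbers: the shift along the tool's x, y, z normalised to -1 to 1, where 1 is 100 mm, then the turn about the tool's z normalised to -1 to 1, where 1 is pi/2 rad, then the closure, from 0 (fully open) to 1 (shut). A call has 1 to 10 rows; each row is the pose to reach, as a shift and turn from the pose commanded when the call began, along the tool's axes at that moment; what a row does not reach only later rows make up. A row lasts 1/8 s, in which the tool goes at most 62.5 mm and 10.7 degrees, less where a joint would pass 70% of its speed; a pose out of reach is approached as far as the arm can. A call with a number of a shift or a turn outside -1 to 1 is refused whole. A call with a gripper value outside its range is refused whole. The fingers move at their own pace and stop on an object; "force" is the grip in N (left out, the last holds). Time passes only in rows, so rows that repeat a pose let the fingers close. It gives the time, the measured TCP pose, the force and the opening at its end, in the units of the state.
- robot.get_state(): the state, without advancing time (a new reading comes with each control period).
- robot.camera(name): name is "side" or "top"; returns a dict with "frame" (420x560x3 uint8, red, green, blue), "fx", "fy", "cx", "cy" (pixels), "rvec" (rotation vector, rad) and "tvec" (3), from world to camera coordinates, as OpenCV has them. Camera axes: x right, y down, z forward; pixel columns grow to the right and rows downward; lengths in m; the calibration is good to about 2 mm. A picture is of the moment at which its call begins. There is no depth.
- robot.close_job(): hands the job in, once; it reports no verdict.
The state is a dict: "clock": time; "joint_pos": joint angles; "qd": joint speeds; "joint_efforts": joint torques, N m; "position": TCP position; "ee_rot": TCP orientation; "ft_force": force on the tool from outside, world axes, zero at the start; "moment": the same for the moment, N m; "opening": opening from 0.0 (shut) to 1.0 (fully open).
Only numpy, scipy, OpenCV 4.12 (cv2) and the standard library are available. Lean on these libraries where they do the work, as an engineer would, in place of code of your own. Each camera call takes 0.05 s, during which the arm holds its last target. There are 200 camera calls.

## Working session

There is one attempt and no reset: what is moved stays moved. The work goes in short steps, Python scripts to look and compute and a tool call to move; the robot and the scene stay as the last step left them, time stands still between calls to the robot, and variables do not carry over. Pictures are saved under pics/ and viewed, about 8 in all and at most 12, crops included, and the job is handed in when it is done.

Besides the shell and the picture viewer there is one more tool, called after "Call:" as a command line: name --argument value ..., lists and objects as JSON in quotes. move_arm: Moves the arm, as the interface text tells. Its arguments: {"type":"object","properties":{"rows":{"type":"array"},"force":{"type":"number"}},"required":["rows"]}

```bash
mkdir -p pics; ls; python3 - <<'E'
from rig import robot
import cv2,pickle
for n in("side","top"):
    c=robot.camera(n);pickle.dump(c,open(f"pics/{n}0.pkl","wb"))
    cv2.imwrite(f"pics/{n}0.png",cv2.resize(c["frame"][:,:,::-1],None,fx=1.4,fy=1.4,interpolation=cv2.INTER_CUBIC))
    print(n,c["fx"],c["fy"],c["cx"],c["cy"],c["rvec"],c["tvec"])
s=robot.get_state();print(s)
E
```

```text
pics
side 508.03367020265995 508.03367020265995 275.79727156851965 208.6680356560307 [ 0.42499152 -2.72374221  1.2378768 ] [0.51441396 0.18427676 0.88223208]
top 420.8205464281079 420.8205464281079 275.6386808729779 211.92445656549583 [ 2.14197958 -2.19429831  0.06579311] [0.00833053 0.58113049 1.06831632]
{'clock': 0.1, 'joint_pos': array([-1.41548953e+00,  2.07358440e-01,  1.54278028e+00, -2.57150290e-05,
        1.39347395e+00, -1.50504326e-01]), 'qd': array([ 0.00029893, -0.00084365, -0.00339105,  0.0006897 , -0.00075941,
        0.00100134]), 'joint_efforts': array([-7.53327640e-04, -3.71867681e+01, -2.82294202e+01,  7.00289151e-02,
        3.11719137e-02, -5.13171415e-05]), 'position': array([ 0.1729756 , -0.54758832,  0.18950812]), 'ee_rot': array([[ 3.01070779e-01, -9.53601737e-01, -3.37469886e-04],
       [-9.53599697e-01, -3.01070840e-01,  1.99178905e-03],
       [-2.00097584e-03, -2.77858302e-04, -9.99997959e-01]]), 'ft_force': array([ 0.52876805,  0.39612318, -0.46459796]), 'moment': array([-0.02323849,  0.03866228,  0.01332534]), 'opening': 1.0000227739750727}
```

View pics/top0.png

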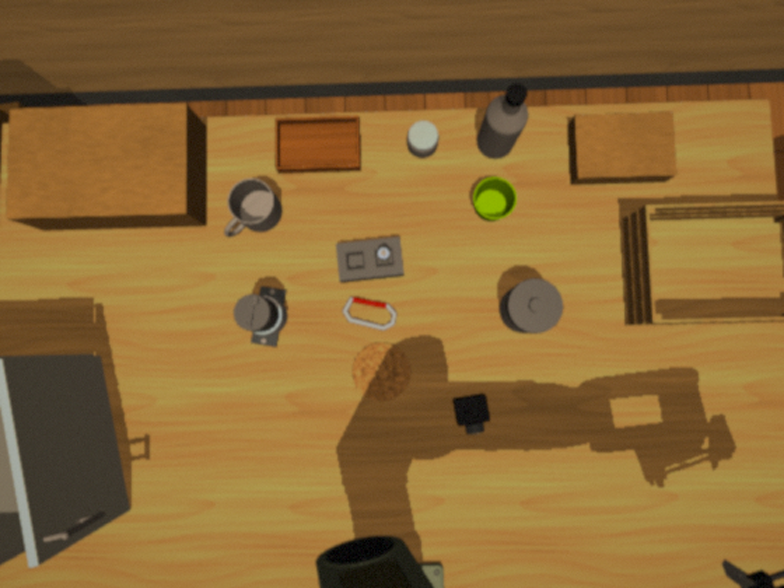

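View pics/side0.png

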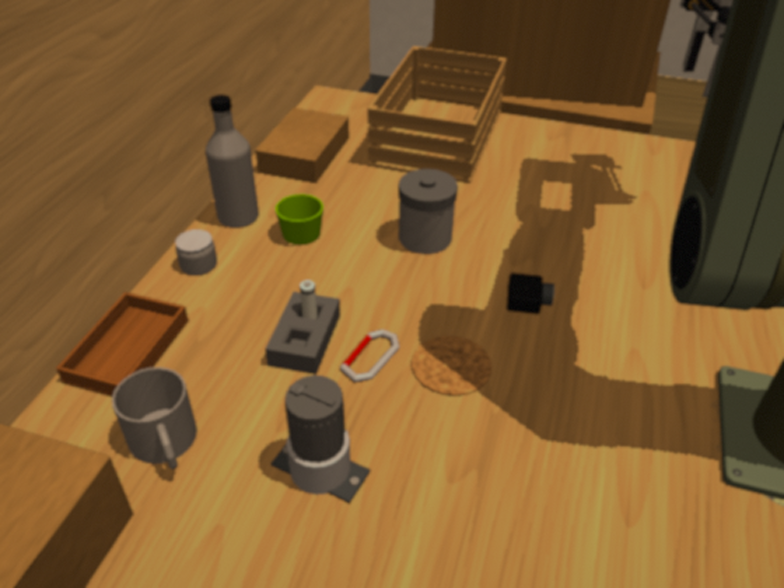

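The top view shows the canister at left (cap top about (253,313), foot plate (268,317)), the dock at (370,258) with its empty bay at (355,261), and the mat at (381,371). The side view shows the cap top at about (316,397). Next I'll view enlarged crops.

```bash
cat > h.py <<'E'
import numpy as np,cv2,pickle
def load(n): return pickle.load(open(n,"rb"))
def ray(c,u,v,z):
    R,_=cv2.Rodrigues(np.array(c["rvec"],float));t=np.array(c["tvec"],float).ravel()
    o=-R.T@t;d=R.T@np.array([(u-c["cx"])/c["fx"],(v-c["cy"])/c["fy"],1])
    return o+d*(z-o[2])/d[2]
def proj(c,P):
    K=np.array([[c["fx"],0,c["cx"]],[0,c["fy"],c["cy"]],[0,0,1.]])
    return cv2.projectPoints(np.array(P,float).reshape(-1,3),np.array(c["rvec"],float),np.array(c["tvec"],float),K,None)[0].reshape(-1,2)
def crop(c,x0,y0,w,h,s): return cv2.resize(c["frame"][y0:y0+h,x0:x0+w,::-1],None,fx=s,fy=s,interpolation=cv2.INTER_CUBIC)
E
python3 - <<'E'
from h import *
t=load("pics/top0.pkl");s=load("pics/side0.pkl")
print("cap",ray(t,253/1.4,313/1.4,.132),ray(s,316/1.4,397/1.4,.132))
print("mat",ray(t,381/1.4,371/1.4,.004),ray(s,452/1.4,364/1.4,.004))
print("bay",ray(t,355/1.4,261/1.4,.034))
cv2.imwrite("pics/c1.png",crop(t,155,155,150,140,5))
cv2.imwrite("pics/c2.png",crop(s,180,190,185,175,4))
E
```

```text
cap [0.55034417 0.21529654 0.132     ] [0.54889449 0.22144257 0.132     ]
mat [0.44372416 0.00711511 0.004     ] [0.44189961 0.01080989 0.004     ]
bay [0.64798293 0.04968498 0.034     ]
```

View pics/c1.png

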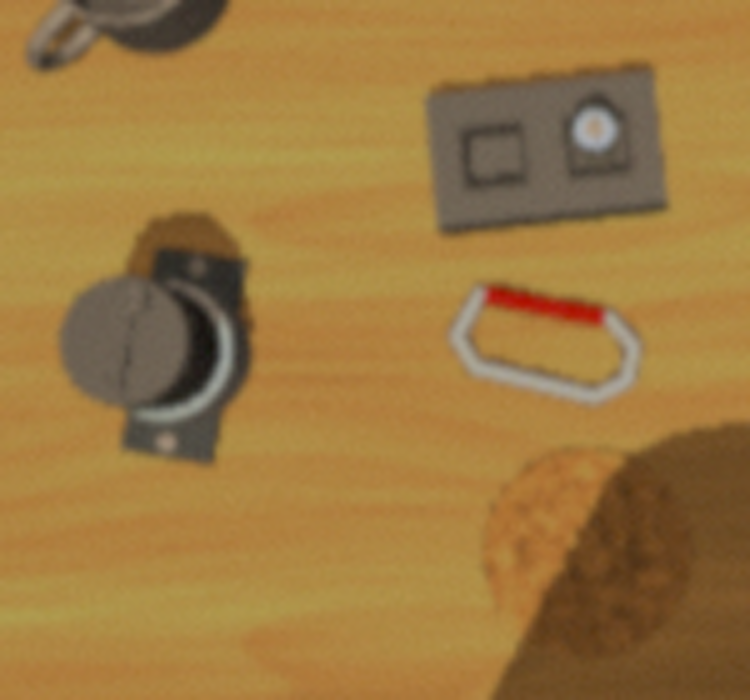

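View pics/c2.png

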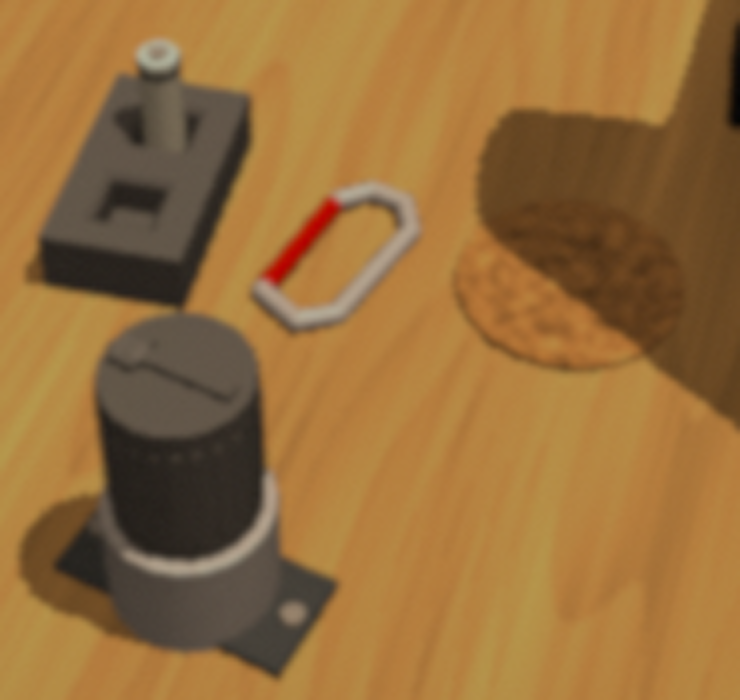

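In the crops, the cap top is at (126,342) in c1 and (177,377) in c2. The mat is at (588,552) in c1 and (569,281) in c2. The bay mouth is at (494,155) in c1, and the foot-plate screws are at (198,265) and (166,441).

```bash
python3 - <<'E'
from h import *
t=load("pics/top0.pkl");s=load("pics/side0.pkl")
T=lambda x,y,z:ray(t,155+(x+.5)/5-.5,155+(y+.5)/5-.5,z)[:2].round(4)
S=lambda x,y,z:ray(s,180+(x+.5)/4-.5,190+(y+.5)/4-.5,z)[:2].round(4)
print("cap",T(126,342,.132),S(177,377,.132))
print("ridge T",T(138,297,.134),T(123,397,.134),"S",S(125,357,.134),S(232,397,.134))
a,b=T(198,265,.007),T(166,441,.007);print("foot",a,b,(a+b)/2,np.arctan2(*(a-b)[::-1]))
print("mat",T(588,552,.004),S(569,281,.004))
print("bay",T(494,155,.034),"old top",T(596,129,.082),S(158,55,.082))
for z in[(428,97),(652,66),(666,207),(441,229)]:print("dock",T(*z,.034))
for z in[(122,77),(250,97),(182,263),(42,238)]:print("dockS",S(*z,.034))
E
```

```text
cap [0.5517 0.2174] [0.5513 0.2228]
ridge T [0.5726 0.2112] [0.5259 0.2185] S [0.5727 0.2213] [0.5277 0.2271]
foot [0.5995 0.2103] [0.5068 0.2279] [0.55315 0.2191 ] -0.18762659188529174
mat [0.4437 0.007 ] [0.4438 0.0111]
bay [0.6502 0.0501] old top [ 0.6547 -0.0042] [0.6538 0.0008]
dock [0.6815 0.0838]
dock [ 0.6945 -0.0328]
dock [ 0.6207 -0.0382]
dock [0.6123 0.0782]
dockS [ 0.689  -0.0286]
dockS [ 0.6218 -0.0344]
dockS [0.6115 0.083 ]
dockS [0.6795 0.0881]
```

Call:
move_arm --rows '[[[-0.4, -0.4, -0.7, 0, 0], [-0.9, -0.85, -0.7, 0, 0], [-0.9, -0.85, -0.7, 0, 0]]]' --force 60

```text
clock: 0.48
position: [0.2281, -0.4352, 0.2616]
ee_rot: [[0.303, -0.953, 0.001], [-0.953, -0.303, -0.001], [0.001, -0.0, -1.0]]
ft_force: [0.5, 0.2, -0.7]
opening: 0.999
```

Call:
move_arm --rows '[[[-0.45, -0.42, 0, 0, 0], [-0.9, -0.85, 0, 0, 0], [-0.9, -0.85, 0, 0, 0]]]'

```text
clock: 0.85
position: [0.282, -0.3225, 0.2599]
ee_rot: [[0.306, -0.952, -0.0], [-0.952, -0.306, 0.001], [-0.001, 0.0, -1.0]]
ft_force: [0.0, -1.1, 0.4]
opening: 1.002
```

Call:
move_arm --rows '[[[-0.45, -0.42, 0, 0, 0], [-0.9, -0.85, 0, 0, 0], [-0.9, -0.85, 0, 0, 0]]]'

```text
clock: 1.23
position: [0.3359, -0.2121, 0.2601]
ee_rot: [[0.307, -0.952, -0.0], [-0.952, -0.307, 0.0], [-0.0, 0.0, -1.0]]
ft_force: [-0.5, -0.1, -1.3]
opening: 0.998
```

Call:
move_arm --rows '[[[-0.45, -0.42, 0, 0, 0], [-0.9, -0.85, 0, 0, 0], [-0.9, -0.85, 0, 0, 0]]]'

```text
clock: 1.6
position: [0.39, -0.1012, 0.2601]
ee_rot: [[0.307, -0.952, -0.001], [-0.952, -0.307, 0.0], [-0.0, 0.001, -1.0]]
ft_force: [0.0, -1.0, 0.5]
opening: 1.0
```

Call:
move_arm --rows '[[[-0.45, -0.42, 0, 0, 0], [-0.9, -0.85, 0, 0, 0], [-0.9, -0.85, 0, 0, 0]]]'

```text
clock: 1.98
position: [0.444, 0.0092, 0.26]
ee_rot: [[0.305, -0.952, -0.001], [-0.952, -0.305, -0.0], [0.0, 0.001, -1.0]]
ft_force: [0.4, 0.1, 0.8]
opening: 1.0
```

Call:
move_arm --rows '[[[-0.45, -0.42, 0, 0, 0], [-0.9, -0.85, 0, 0, 0], [-0.9, -0.85, 0, 0, 0], [-0.9, -0.85, 0, 0, 0]]]'

```text
clock: 2.48
position: [0.497, 0.1173, 0.2599]
ee_rot: [[0.298, -0.954, -0.001], [-0.954, -0.298, -0.002], [0.001, 0.002, -1.0]]
ft_force: [0.6, 0.3, 0.4]
opening: 0.999
```

```bash
cat >> h.py <<'E'
def to(x,y,z,a=None):
    "shift in tool axes (units of the move), turn so that tool x points at angle a mod pi"
    from rig import robot
    s=robot.get_state();R=np.array(s["ee_rot"]);p=np.array(s["position"])
    al=np.arctan2(R[1,0],R[0,0]);print("pos",p.round(4),"alpha",al.round(3),"q1,q6",s["joint_pos"][[0,5]].round(3),"t",s["clock"])
    print("shift",(R.T@(np.array([x,y,z])-p)/.1).round(3), "" if a is None else ("turn",-((a-al+np.pi/2)%np.pi-np.pi/2)/(np.pi/2)))
E
python3 -c "
from h import *
to(.5515,.22,.26)"
```

```text
pos [0.497  0.1173 0.2599] alpha -1.268 q1,q6 [0.063 1.331] t 2.475
shift [-0.818 -0.827 -0.004]
```

Call:
move_arm --rows '[[[-0.41, -0.41, 0.3, 0, 0], [-0.82, -0.83, 0.7, 0, 0], [-0.82, -0.83, 0.7, 0, 0], [-0.82, -0.83, 0.7, 0, 0]]]'

```text
clock: 2.98
position: [0.5513, 0.2211, 0.1901]
ee_rot: [[0.299, -0.954, -0.001], [-0.954, -0.299, -0.001], [0.001, 0.002, -1.0]]
ft_force: [0.4, 0.2, -0.2]
opening: 1.0
```

```bash
python3 - <<'E'
from h import *
from rig import robot
t=robot.camera("top");s=robot.camera("side")
pickle.dump(t,open("pics/top1.pkl","wb"));pickle.dump(s,open("pics/side1.pkl","wb"))
cv2.imwrite("pics/c3.png",np.hstack([crop(t,140,180,100,110,4),crop(s,165,230,100,110,4)]))
to(.5515,.22,.112)
p=np.array(robot.get_state()["position"]);p[2]-=.025
print("tip centre px",proj(t,[p]),proj(s,[p]))
E
```

```text
pos [0.5521 0.2212 0.1921] alpha -1.267 q1,q6 [0.236 1.504] t 3.075
shift [0.009 0.011 0.801] 
tip centre px [[174.24599885 222.02419877]] [[222.32877264 267.05252699]]
```

View pics/c3.png

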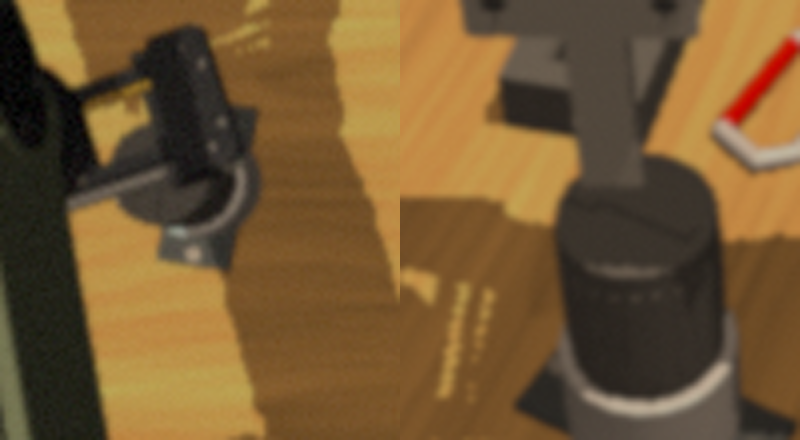

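The right half (side view) shows the near finger's lower outer edge from (578,185) to (642,187), just above and behind the cap. I'll use it to check the camera offset.

```bash
python3 - <<'E'
from h import *
s=load("pics/side1.pkl")
a=np.array([.299,-.954,0]);b=np.array([-.954,-.299,0])
p=np.array([.5517,.2212,.191-.025])
q=p-a*.0595
P=proj(s,[q-b*.008,q+b*.008,q])
print((P-[165,230]+.5)*4-.5+[400,0])
S=lambda x,y,z:ray(s,165+(x-400+.5)/4-.5,230+(y+.5)/4-.5,z)[:2].round(4)
print("seen",S(610,186,.166),"expected",q)
E
```

```text
[[594.26160049 282.12873108]
 [641.25956852 282.43897296]
 [617.76133405 282.28385697]]
seen [0.553  0.2387] expected [0.5339095 0.277963  0.166    ]
```

```bash
python3 - <<'E'
from h import *
s=load("pics/side1.pkl");t=load("pics/top1.pkl")
cv2.imwrite("pics/c4.png",np.hstack([crop(s,130,110,185,240,2.4),crop(t,90,170,130,240,2.4)]))
a=np.array([.299,-.954,0]);p=np.array([.5517,.2212,.166])
for k in(-.0595,-.047,.047,.0595):print(k,proj(s,[p+a*k]).round(1),proj(t,[p+a*k]).round(1))
E
```

```text
-0.0595 [[219.1 300.2]] [[149.5 230.7]]
-0.047 [[219.8 293. ]] [[154.7 228.9]]
0.047 [[225.1 244.6]] [[194.1 215.5]]
0.0595 [[225.8 238.8]] [[199.3 213.8]]
```

View pics/c4.png

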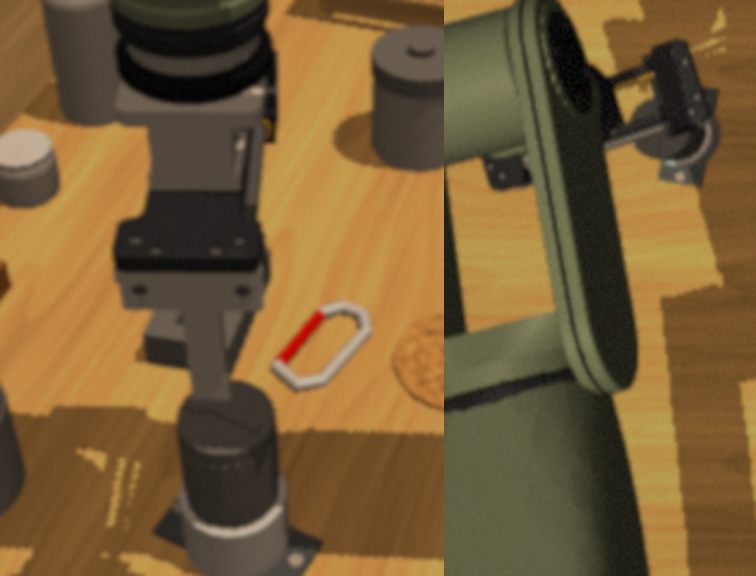

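```bash
python3 - <<'E'
from h import *
s=load("pics/side1.pkl")
R,_=cv2.Rodrigues(np.array(s["rvec"],float));tv=np.array(s["tvec"],float).ravel()
print("cam",-R.T@tv)
a=np.array([.299,-.954,0]);p=np.array([.5517,.2212,0])
for k,z in[(-.0885,.263),(-.0595,.263),(-.0595,.166),(-.0595,.185),(-.0595,.2),(.0595,.166),(-.0885,.166),(0,.132),(0,.166)]:
    P=p+a*k+[0,0,z];print(k,z,proj(s,[P]).round(1),"px/25mm",508*.025/(R@P+tv)[2])
E
```

```text
cam [0.33173181 0.67406131 0.71589695]
-0.0885 0.263 [[211.6 267.9]] px/25mm 20.951665543158256
-0.0595 0.263 [[213.9 250.4]] px/25mm 20.22363480398891
-0.0595 0.166 [[219.1 300.2]] px/25mm 18.356676081439527
-0.0595 0.185 [[218.1 291.2]] px/25mm 18.694722541466824
-0.0595 0.2 [[217.4 283.8]] px/25mm 18.97052578798484
0.0595 0.166 [[225.8 238.8]] px/25mm 16.253130272816268
-0.0885 0.166 [[217.2 317.7]] px/25mm 18.95450716369457
0 0.132 [[224. 283.]] px/25mm 16.732455056965566
0 0.166 [[222.6 267.6]] px/25mm 17.240977581536804
```

```bash
python3 - <<'E'
from h import *
from rig import robot
print("tips",robot.tips_ahead,robot.get_state()["position"],[x for x in dir(robot) if x[0]!='_'])
s=load("pics/side1.pkl");t=load("pics/top1.pkl")
s0=load("pics/side0.pkl");print(np.abs(np.array(s["tvec"])-s0["tvec"]).max(),np.abs(np.array(s["rvec"])-s0["rvec"]).max())
a=np.array([.299,-.954,0]);b=np.array([-.954,-.299,0]);p=np.array([.5517,.2212,0])
for k in(-.0885,.0885):
  for z in(.263,.31):
    for w in(-.0375,.0375):
      P=p+a*k+b*w+[0,0,z];print(k,z,w,"top c4",((proj(t,[P])-[90,170])*2.4+[444,0]).round(),"side c4",((proj(s,[P])-[130,110])*2.4).round())
E
```

```text
tips 0.025 [0.55206011 0.22124409 0.19213918] ['Unreachable', 'camera', 'close_job', 'get_state', 'tips_ahead']
0.0 0.0
-0.0885 0.263 -0.0375 top c4 [[505. 110.]] side c4 [[120. 379.]]
-0.0885 0.263 0.0375 top c4 [[530. 194.]] side c4 [[271. 380.]]
-0.0885 0.31 -0.0375 top c4 [[481. 106.]] side c4 [[109. 311.]]
-0.0885 0.31 0.0375 top c4 [[508. 195.]] side c4 [[268. 312.]]
0.0885 0.263 -0.0375 top c4 [[702.  44.]] side c4 [[162. 161.]]
0.0885 0.263 0.0375 top c4 [[729. 127.]] side c4 [[286. 162.]]
0.0885 0.31 -0.0375 top c4 [[690.  36.]] side c4 [[155.  97.]]
0.0885 0.31 0.0375 top c4 [[718. 124.]] side c4 [[284.  98.]]
```

The finger appears about 25 px higher in the side view than predicted, but it agrees with the top view. The jaws straddle the cap either way, so I'll descend to grasp height in steps, watching the force, and look again.

Call:
move_arm --rows '[[[0.0, 0.01, 0.2, 0, 0], [0.0, 0.01, 0.4, 0, 0], [0.0, 0.01, 0.6, 0, 0], [0.0, 0.01, 0.79, 0, 0], [0.0, 0.01, 0.79, 0, 0]]]'

```text
clock: 3.7
position: [0.5493, 0.2219, 0.1107]
ee_rot: [[0.3, -0.954, -0.002], [-0.954, -0.3, -0.001], [0.0, 0.002, -1.0]]
ft_force: [-0.0, -0.3, 0.5]
opening: 0.999
```

```bash
python3 - <<'E'
from h import *
from rig import robot
s=robot.camera("side");pickle.dump(s,open("pics/side2.pkl","wb"))
cv2.imwrite("pics/c5.png",crop(s,150,170,130,150,4))
to(.5515,.22,.112)
p=np.array(robot.get_state()["position"]);p[2]-=.025
a=np.array([.299,-.954,0])
print(((proj(s,[p-a*.0595,p+a*.0595])-[150,170])*4).round())
E
```

```text
pos [0.5503 0.2224 0.1118] alpha -1.266 q1,q6 [0.238 1.504] t 3.75
shift [ 0.026 -0.005 -0.002] 
[[293. 662.]
 [316. 416.]]
```

View pics/c5.png

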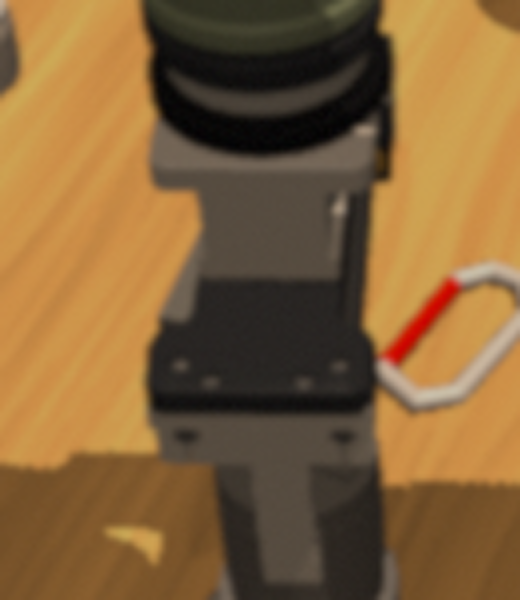

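Call:
move_arm --rows '[[[0.02, 0, 0.18, 0, 0], [0.02, 0, 0.18, 0, 0], [0.02, 0, 0.18, 0, 0.5], [0.02, 0, 0.18, 0, 1], [0.02, 0, 0.18, 0, 1], [0.02, 0, 0.18, 0, 1], [0.02, 0, 0.18, 0, 1], [0.02, 0, 0.18, 0, 1]]]' --force 60

```text
clock: 4.75
position: [0.5515, 0.2207, 0.094]
ee_rot: [[0.301, -0.954, 0.001], [-0.954, -0.301, -0.001], [0.001, -0.001, -1.0]]
ft_force: [0.8, -2.7, 1.9]
opening: 0.653
```

Call:
move_arm --rows '[[[0, 0, 0, -0.1, 1], [0, 0, 0, -0.2, 1], [0, 0, 0, -0.3, 1], [0, 0, 0, -0.4, 1], [0, 0, 0, -0.4, 1]]]'

```text
clock: 5.38
position: [0.5517, 0.2205, 0.0941]
ee_rot: [[0.803, -0.595, 0.001], [-0.595, -0.803, -0.001], [0.002, 0.0, -1.0]]
ft_force: [0.7, -3.8, 4.0]
opening: 0.651
```

```bash
python3 -c "
from h import *
to(.5515,.22,.094)
from rig import robot
s=robot.get_state();print(s['moment'],s['ft_force'],s['opening'])"
```

```text
pos [0.5517 0.2205 0.0941] alpha -0.638 q1,q6 [0.236 0.874] t 5.375
shift [0.002 0.005 0.001] 
[-0.88370368 -0.30139346  0.1352039 ] [ 0.6872407  -3.82375678  4.01029203] 0.6507903271026134
```

Call:
move_arm --rows '[[[0, 0, 0, -0.11, 1], [0, 0, 0, -0.22, 1], [0, 0, 0, -0.33, 1], [0, 0, 0, -0.44, 1], [0, 0, 0, -0.55, 1], [0, 0, 0, -0.66, 1], [0, 0, 0, -0.77, 1], [0, 0, 0, -0.88, 1], [0, 0, 0, -0.99, 1], [0, 0, 0, -1, 1]]]'

```text
clock: 6.62
position: [0.5526, 0.2209, 0.0943]
ee_rot: [[0.597, 0.802, 0.004], [0.802, -0.597, -0.0], [0.002, 0.003, -1.0]]
ft_force: [3.2, -4.4, 1.6]
opening: 0.652
```

```bash
python3 - <<'E'
from h import *
from rig import robot
to(.5515,.22,.094)
s=robot.get_state();print(s['moment'],s['ft_force'],s['opening'])
t=robot.camera("side");u=robot.camera("top")
cv2.imwrite("pics/c6.png",np.hstack([crop(t,150,170,130,150,3),crop(u,120,160,130,150,3)]))
E
```

```text
pos [0.5526 0.2209 0.0943] alpha 0.931 q1,q6 [ 0.236 -0.695] t 6.625
shift [-0.014 -0.004  0.003] 
[-0.71819031 -0.89405927 -0.02619298] [ 3.20907803 -4.44260832  1.58646415] 0.6519414968054107
```

View pics/c6.png

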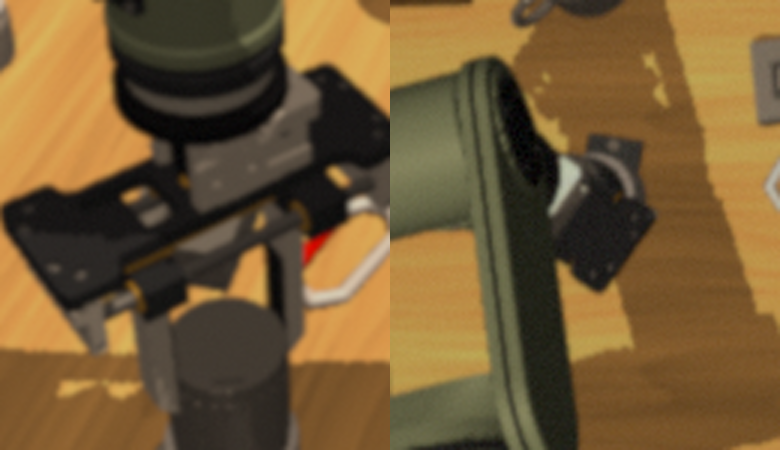

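Call:
move_arm --rows '[[[0, 0, -0.02, 0, 1], [0, 0, -0.04, 0, 1], [0, 0, -0.04, 0, 1]]]'

```text
clock: 7.1
position: [0.5518, 0.2209, 0.0968]
ee_rot: [[0.597, 0.802, 0.002], [0.802, -0.597, -0.0], [0.001, 0.002, -1.0]]
ft_force: [4.6, -2.7, -2.5]
opening: 0.651
```

Call:
move_arm --rows '[[[0, 0, -0.04, 0, 1], [0, 0, -0.08, 0, 1], [0, 0, -0.08, 0, 1]]]'

```text
clock: 7.48
position: [0.5514, 0.221, 0.105]
ee_rot: [[0.597, 0.802, 0.001], [0.802, -0.597, -0.0], [0.0, 0.001, -1.0]]
ft_force: [4.7, -2.8, -1.2]
opening: 0.653
```

The force stays near cap weight, so it's free. I'll lift straight up.

Call:
move_arm --rows '[[[0, 0, -0.25, 0, 1], [0, 0, -0.5, 0, 1], [0, 0, -0.75, 0, 1], [0, 0, -0.95, 0, 1], [0, 0, -0.95, 0, 1]]]'

```text
clock: 8.1
position: [0.5506, 0.2224, 0.2014]
ee_rot: [[0.595, 0.803, 0.0], [0.803, -0.595, 0.002], [0.002, -0.001, -1.0]]
ft_force: [-0.6, 1.1, -0.9]
opening: 0.653
```

```bash
python3 - <<'E'
from h import *
from rig import robot
to(.4438,.009,.2)
s=robot.get_state();print(s['ft_force'],s['opening'])
t=robot.camera("side");pickle.dump(t,open("pics/side3.pkl","wb"))
cv2.imwrite("pics/c7.png",crop(t,150,170,130,190,3))
E
```

```text
pos [0.5506 0.2224 0.2014] alpha 0.933 q1,q6 [ 0.237 -0.696] t 8.1
shift [-2.351  0.413  0.009] 
[-0.5850426   1.141832   -0.88102057] 0.652900441196021
```

View pics/c7.png

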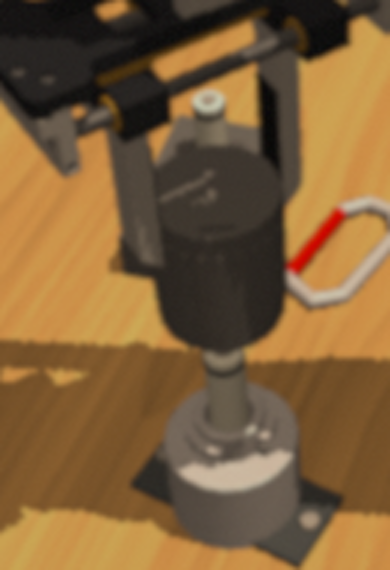

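The cap is off with its underside clear of the cell, which still stands upright in the neck. The finger tips are black, which explains the earlier mismatch. I'll carry the cap to the mat.

Call:
move_arm --rows '[[[-0.3, 0.05, 0, 0, 1], [-0.78, 0.14, 0, 0, 1], [-0.78, 0.14, 0, 0, 1]]]'

```text
clock: 8.52
position: [0.5127, 0.1485, 0.198]
ee_rot: [[0.597, 0.802, -0.006], [0.802, -0.597, -0.0], [-0.004, -0.005, -1.0]]
ft_force: [0.4, 0.9, -1.5]
opening: 0.652
```

Call:
move_arm --rows '[[[-0.4, 0.07, 0, 0, 1], [-0.78, 0.14, 0, 0, 1], [-0.78, 0.14, 0, 0, 1]]]'

```text
clock: 8.9
position: [0.4794, 0.0786, 0.1993]
ee_rot: [[0.597, 0.802, -0.003], [0.802, -0.597, 0.001], [-0.001, -0.003, -1.0]]
ft_force: [0.0, -0.1, -0.5]
opening: 0.649
```

Call:
move_arm --rows '[[[-0.4, 0.07, 0.3, 0, 1], [-0.78, 0.14, 0.6, 0, 1], [-0.78, 0.14, 0.9, 0, 1], [-0.78, 0.14, 0.9, 0, 1]]]'

```text
clock: 9.4
position: [0.4433, 0.0094, 0.1078]
ee_rot: [[0.595, 0.804, -0.007], [0.804, -0.595, 0.002], [-0.002, -0.007, -1.0]]
ft_force: [-0.6, 0.1, -0.7]
opening: 0.65
```

```bash
python3 -c "
from h import *
to(.4438,.009,.0433)"
```

```text
pos [0.4433 0.0094 0.1078] alpha 0.934 q1,q6 [-0.175 -1.11 ] t 9.4
shift [0.001 0.011 0.645]
```

Call:
move_arm --rows '[[[0, 0.01, 0.25, 0, 1], [0, 0.01, 0.45, 0, 1], [0, 0.01, 0.55, 0, 1], [0, 0.01, 0.59, 0, 1], [0, 0.01, 0.59, 0, 1], [0, 0.01, 0.59, 0, 1]]]'

```text
clock: 10.15
position: [0.4473, 0.0074, 0.0524]
ee_rot: [[0.594, 0.804, 0.002], [0.804, -0.594, -0.0], [0.001, 0.001, -1.0]]
ft_force: [-0.3, 0.4, -0.9]
opening: 0.656
```

Call:
move_arm --rows '[[[0, 0, 0.04, 0, 1], [0, 0, 0.07, 0, 1], [0, 0, 0.07, 0, 1]]]'

```text
clock: 10.52
position: [0.446, 0.0074, 0.0442]
ee_rot: [[0.595, 0.804, -0.001], [0.804, -0.595, 0.0], [-0.0, -0.001, -1.0]]
ft_force: [0.2, -0.1, -0.4]
opening: 0.654
```

Call:
move_arm --rows '[[[0, 0, 0.015, 0, 1], [0, 0, 0.015, 0, 1]]]'

```text
clock: 10.78
position: [0.4466, 0.0074, 0.0431]
ee_rot: [[0.595, 0.804, 0.0], [0.804, -0.595, -0.0], [0.0, 0.0, -1.0]]
ft_force: [0.5, -0.6, -0.2]
opening: 0.652
```

Call:
move_arm --rows '[[[0, 0, 0.015, 0, 1], [0, 0, 0.015, 0, 1]]]'

```text
clock: 11.02
position: [0.4472, 0.0071, 0.0429]
ee_rot: [[0.594, 0.804, 0.001], [0.804, -0.594, -0.001], [0.0, 0.001, -1.0]]
ft_force: [-2.4, 0.1, 8.3]
opening: 0.653
```

Call:
move_arm --rows '[[[0, 0, 0.01, 0, 1], [0, 0, 0.01, 0, 1]]]'

```text
clock: 11.28
position: [0.4473, 0.007, 0.0428]
ee_rot: [[0.594, 0.804, 0.001], [0.804, -0.594, -0.001], [-0.0, 0.001, -1.0]]
ft_force: [-4.4, 1.8, 15.1]
opening: 0.651
```

Contact made at about 8–15 N. I'll relax the press, release slowly and rise.

Call:
move_arm --rows '[[[0, 0, -0.02, 0, 1], [0, 0, -0.02, 0, 0.3], [0, 0, -0.02, 0, 0.15], [0, 0, -0.02, 0, 0.1], [0, 0, -0.02, 0, 0.1], [0, 0, -0.02, 0, 0.1]]]' --force 20

```text
clock: 12.02
position: [0.4464, 0.0074, 0.0425]
ee_rot: [[0.595, 0.804, -0.0], [0.804, -0.595, 0.0], [-0.0, -0.0, -1.0]]
ft_force: [0.4, 0.5, 0.2]
opening: 0.902
```

Call:
move_arm --rows '[[[0, 0, -0.2, 0, 0.1], [0, 0, -0.5, 0, 0.1], [0, 0, -1, 0, 0.1], [0, 0, -1, 0, 0.1]]]'

```text
clock: 12.52
position: [0.4502, 0.0068, 0.1468]
ee_rot: [[0.594, 0.804, 0.01], [0.804, -0.594, -0.002], [0.004, 0.009, -1.0]]
ft_force: [-0.9, 0.6, 0.7]
opening: 0.901
```

Call:
move_arm --rows '[[[0, 0, -0.3, 0, 0.1], [0, 0, -0.6, 0, 0.1], [0, 0, -0.6, 0, 0.1], [0, 0, -0.6, 0, 0.1]]]'

```text
clock: 13.02
position: [0.4453, 0.0076, 0.2007]
ee_rot: [[0.595, 0.804, -0.003], [0.804, -0.595, 0.001], [-0.001, -0.003, -1.0]]
ft_force: [0.6, -0.6, -1.4]
opening: 0.901
```

```bash
python3 -c "
from h import *
to(.5515,.2208,.2,.095)"
```

```text
pos [0.4453 0.0076 0.2007] alpha 0.934 q1,q6 [-0.178 -1.112] t 13.025
shift [ 2.346 -0.414  0.005] ('turn', np.float64(0.53419159610009))
```

Call:
move_arm --rows '[[[0.4, -0.07, 0, 0, 0.1], [0.78, -0.14, 0, 0, 0.3], [0.78, -0.14, 0, 0, 0.4]]]'

```text
clock: 13.4
position: [0.4806, 0.08, 0.2001]
ee_rot: [[0.592, 0.806, -0.004], [0.806, -0.592, 0.0], [-0.002, -0.004, -1.0]]
ft_force: [0.1, -0.3, -1.2]
opening: 0.719
```

Call:
move_arm --rows '[[[0.4, -0.07, 0, 0, 0.4], [0.78, -0.14, 0, 0, 0.4], [0.78, -0.14, 0, 0, 0.4]]]'

```text
clock: 13.78
position: [0.516, 0.15, 0.2008]
ee_rot: [[0.593, 0.805, -0.003], [0.805, -0.593, -0.001], [-0.002, -0.002, -1.0]]
ft_force: [0.2, -0.1, 0.0]
opening: 0.6
```

Call:
move_arm --rows '[[[0.4, -0.07, 0, 0.1, 0.4], [0.78, -0.14, 0, 0.2, 0.4], [0.78, -0.14, 0, 0.3, 0.4], [0.78, -0.14, 0, 0.4, 0.4], [0.78, -0.14, 0, 0.53, 0.4], [0.78, -0.14, 0, 0.53, 0.4], [0.78, -0.14, 0, 0.53, 0.4]]]'

```text
clock: 14.65
position: [0.5513, 0.2194, 0.202]
ee_rot: [[0.995, 0.103, -0.001], [0.103, -0.995, -0.001], [-0.001, 0.001, -1.0]]
ft_force: [-1.1, -0.7, -0.5]
opening: 0.596
```

```bash
python3 - <<'E'
from h import *
from rig import robot
to(.5515,.2208,.110,.095)
t=robot.camera("side");u=robot.camera("top")
pickle.dump(u,open("pics/top4.pkl","wb"));pickle.dump(t,open("pics/side4.pkl","wb"))
cv2.imwrite("pics/c8.png",np.hstack([crop(t,140,180,210,180,2.4),crop(u,140,155,110,180,2.4)]))
a=[[.5515,.2208,.125],[.5515,.2208,.075],[.4465,.0072,.081]]
print(((proj(t,a)-[140,180])*2.4).round(),((proj(u,a)-[140,155])*2.4+[504,0]).round())
E
```

```text
pos [0.5513 0.2194 0.202 ] alpha 0.103 q1,q6 [0.233 0.13 ] t 14.65
shift [ 0.004 -0.014  0.92 ] ('turn', np.float64(0.005140160546581219))
[[203. 254.]
 [207. 304.]
 [441. 118.]] [[598. 164.]
 [610. 167.]
 [819. 265.]]
```

View pics/c8.png

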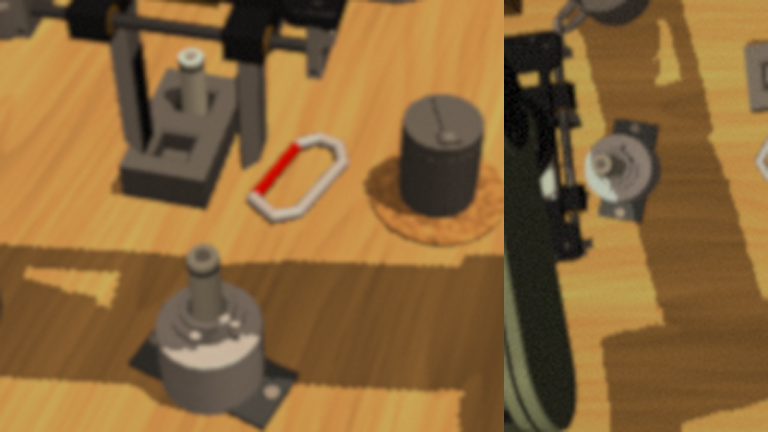

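The cap stands on the mat, well inside it. The cell top is at (203,253), within 1 px of the prediction. I'll descend and grasp the cell.

Call:
move_arm --rows '[[[0, -0.01, 0.3, 0, 0.4], [0, -0.01, 0.6, 0, 0.4], [0, -0.01, 0.85, 0, 0.4], [0, -0.01, 0.91, 0, 0.4], [0, -0.01, 0.91, 0, 0.4], [0, -0.01, 0.91, 0, 1], [0, -0.01, 0.91, 0, 1], [0, -0.01, 0.91, 0, 1], [0, -0.01, 0.91, 0, 1], [0, -0.01, 0.91, 0, 1]]]' --force 25

```text
clock: 16.0
position: [0.5517, 0.2216, 0.1116]
ee_rot: [[0.995, 0.101, 0.0], [0.101, -0.995, 0.0], [0.0, -0.0, -1.0]]
ft_force: [-0.9, -0.4, -0.1]
opening: 0.103
```

Call:
move_arm --rows '[[[0, 0, 0, 0, 1], [0, 0, -0.1, 0, 1], [0, 0, -0.1, 0, 1]]]'

```text
clock: 16.38
position: [0.5527, 0.2218, 0.123]
ee_rot: [[0.995, 0.101, 0.003], [0.101, -0.995, 0.001], [0.003, -0.0, -1.0]]
ft_force: [0.1, 0.1, 0.4]
opening: 0.005
```

The fingers closed on nothing (opening 0.005). I'll check tip geometry against the c8 picture, where the finger ends were at about (140,150) and (250,165).

```bash
python3 - <<'E'
from h import *
from rig import robot
t=load("pics/side4.pkl");a=np.array([.995,.103,0]);p=np.array([.5513,.2194,0])
for z in(.177,.2,.22,.24):
    print(z,((proj(t,[p+a*k+[0,0,z] for k in(-.034,.034)])-[140,180])*2.4).round().tolist())
for y in(0,-.03,-.06,-.09,):
    print(y,((proj(t,[p+a*k+[0,y,.177] for k in(-.034,.034)])-[140,180])*2.4).round().tolist())
c=robot.camera("side");u=robot.camera("top");to(.55,.22,.2)
pickle.dump(c,open("pics/side5.pkl","wb"))
pickle.dump(u,open("pics/top5.pkl","wb"))
cv2.imwrite("pics/c9.png",np.hstack([crop(c,160,190,110,150,3.6),crop(u,140,155,110,150,3.6)]))
E
```

```text
0.177 [[254.0, 205.0], [145.0, 187.0]]
0.2 [[253.0, 178.0], [141.0, 160.0]]
0.22 [[252.0, 154.0], [138.0, 136.0]]
0.24 [[250.0, 128.0], [135.0, 111.0]]
0 [[254.0, 205.0], [145.0, 187.0]]
-0.03 [[271.0, 170.0], [164.0, 154.0]]
-0.06 [[287.0, 137.0], [183.0, 122.0]]
-0.09 [[302.0, 107.0], [201.0, 92.0]]
pos [0.552  0.2216 0.1221] alpha 0.102 q1,q6 [0.236 0.135] t 16.475
shift [-0.021  0.014 -0.779]
```

View pics/c9.png

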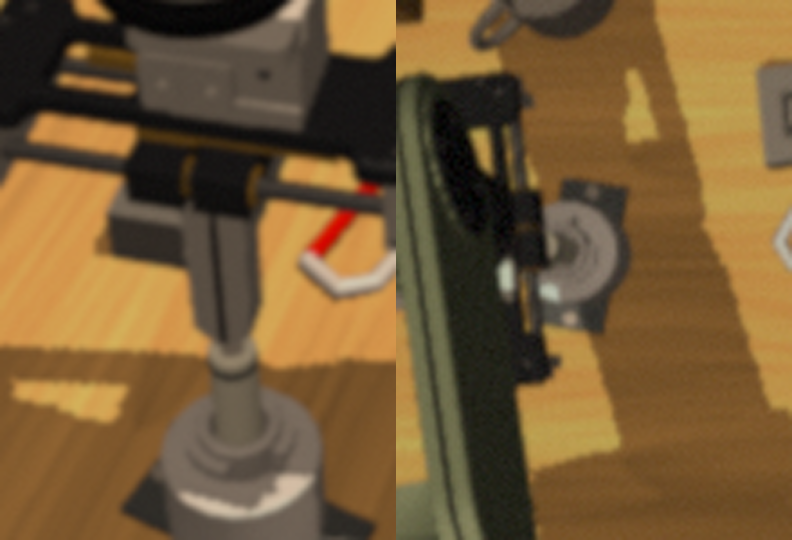

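The tips end at about (233,352), just above the cell top. So they sit roughly 35 mm higher than nominal relative to the reported TCP, and the cell is still standing undisturbed. I'll quantify this.

```bash
python3 - <<'E'
from h import *
c=load("pics/side5.pkl");p=np.array([.552,.2216,0])
for z in(.097,.12,.125,.13,.135,.14,.145):
    print(z,[((proj(c,[p+[0,y,z]])-[160,190])*3.6).round().tolist()[0] for y in(0,.008,.0125)])
E
```

```text
0.097 [[234.0, 389.0], [227.0, 403.0], [223.0, 411.0]]
0.12 [[231.0, 354.0], [224.0, 368.0], [220.0, 376.0]]
0.125 [[230.0, 346.0], [223.0, 361.0], [219.0, 369.0]]
0.13 [[230.0, 339.0], [222.0, 353.0], [218.0, 361.0]]
0.135 [[229.0, 331.0], [222.0, 345.0], [218.0, 353.0]]
0.14 [[228.0, 323.0], [221.0, 337.0], [217.0, 345.0]]
0.145 [[228.0, 315.0], [220.0, 329.0], [216.0, 337.0]]
```

Tips are about 12 mm above the reported TCP height. I'll rise, open, then descend to a reported TCP of about 0.077 (tips around 0.09).

Call:
move_arm --rows '[[[0, 0, -0.15, 0, 1], [0, 0, -0.15, 0, 0.4], [0, 0, -0.15, 0, 0.4], [0, 0, -0.15, 0, 0.4], [0, 0, -0.15, 0, 0.4], [0, 0, -0.15, 0, 0.4]]]'

```text
clock: 17.23
position: [0.5515, 0.2215, 0.1363]
ee_rot: [[0.995, 0.101, -0.0], [0.101, -0.995, -0.0], [-0.0, 0.0, -1.0]]
ft_force: [0.6, 0.7, 0.3]
opening: 0.499
```

Call:
move_arm --rows '[[[0, 0, 0.2, 0, 0.4], [0, 0, 0.35, 0, 0.4], [0, 0, 0.45, 0, 0.4], [0, 0, 0.45, 0, 0.4]]]'

```text
clock: 17.73
position: [0.5508, 0.2213, 0.0903]
ee_rot: [[0.995, 0.101, -0.002], [0.101, -0.995, -0.001], [-0.002, 0.0, -1.0]]
ft_force: [0.8, 0.0, 0.5]
opening: 0.598
```

Call:
move_arm --rows '[[[0, 0, 0.06, 0, 0.4], [0, 0, 0.12, 0, 0.4], [0, 0, 0.12, 0, 0.4]]]'

```text
clock: 18.1
position: [0.5512, 0.2214, 0.079]
ee_rot: [[0.995, 0.101, -0.001], [0.101, -0.995, -0.0], [-0.001, 0.0, -1.0]]
ft_force: [-0.9, 0.3, 0.2]
opening: 0.596
```

Call:
move_arm --rows '[[[0, 0, 0, 0, 0.6], [0, 0, 0, 0, 1], [0, 0, 0, 0, 1], [0, 0, 0, 0, 1], [0, 0, 0, 0, 1], [0, 0, 0, 0, 1], [0, 0, 0, 0, 1]]]' --force 25

```text
clock: 18.98
position: [0.552, 0.2216, 0.0798]
ee_rot: [[0.995, 0.101, 0.001], [0.101, -0.995, 0.0], [0.001, -0.0, -1.0]]
ft_force: [1.1, 0.4, 1.3]
opening: 0.217
```

Cell gripped (20.4 mm). I'll lift it and carry it to the empty bay.

Call:
move_arm --rows '[[[0, 0, -0.1, 0, 1], [0, 0, -0.3, 0, 1], [0, 0, -0.6, 0, 1], [0, 0, -0.8, 0, 1], [0, 0, -0.8, 0, 1]]]'

```text
clock: 19.6
position: [0.5532, 0.2219, 0.162]
ee_rot: [[0.995, 0.101, 0.004], [0.101, -0.995, 0.001], [0.005, -0.001, -1.0]]
ft_force: [1.1, -0.6, -1.6]
opening: 0.221
```

```bash
python3 -c "
from h import *
to(.649,.052,.1,.095)
from rig import robot
print(robot.get_state()['opening'])"
```

```text
pos [0.5532 0.2219 0.162 ] alpha 0.102 q1,q6 [0.236 0.135] t 19.6
shift [0.778 1.788 0.623] ('turn', np.float64(0.004221081957435737))
0.2206687837117654
```

Call:
move_arm --rows '[[[0.2, 0.45, 0, 0, 1], [0.4, 0.9, 0, 0, 1], [0.4, 0.9, 0, 0, 1]]]'

```text
clock: 19.98
position: [0.6011, 0.133, 0.1581]
ee_rot: [[0.995, 0.097, -0.002], [0.097, -0.995, -0.001], [-0.002, 0.001, -1.0]]
ft_force: [-0.7, 0.4, -0.4]
opening: 0.219
```

Call:
move_arm --rows '[[[0.2, 0.45, 0, 0, 1], [0.38, 0.89, 0.4, 0, 1], [0.38, 0.89, 0.6, 0, 1], [0.38, 0.89, 0.6, 0, 1], [0.38, 0.89, 0.6, 0, 1]]]'

```text
clock: 20.6
position: [0.6473, 0.053, 0.1002]
ee_rot: [[0.995, 0.103, 0.0], [0.103, -0.995, 0.0], [0.001, -0.0, -1.0]]
ft_force: [-0.4, 0.7, -0.2]
opening: 0.218
```

```bash
python3 - <<'E'
from h import *
from rig import robot
to(.649,.052,.036,.095)
s=robot.get_state();z=s["position"][2];print(s["opening"])
c=robot.camera("side");u=robot.camera("top")
pickle.dump(c,open("pics/side6.pkl","wb"));pickle.dump(u,open("pics/top6.pkl","wb"))
cv2.imwrite("pics/c10.png",np.hstack([crop(c,180,180,80,110,5),crop(u,215,150,80,110,5)]))
p=[[*s["position"][:2],s["position"][2]-.024]]
print(((proj(c,p)-[180,180])*5).round(),((proj(u,p)-[215,150])*5+[400,0]).round())
E
```

```text
pos [0.6473 0.053  0.1002] alpha 0.103 q1,q6 [-0.052 -0.155] t 20.6
shift [0.016 0.012 0.642] ('turn', np.float64(0.005366502870169634))
0.21759983835521193
[[159. 220.]] [[580. 172.]]
```

View pics/c10.png

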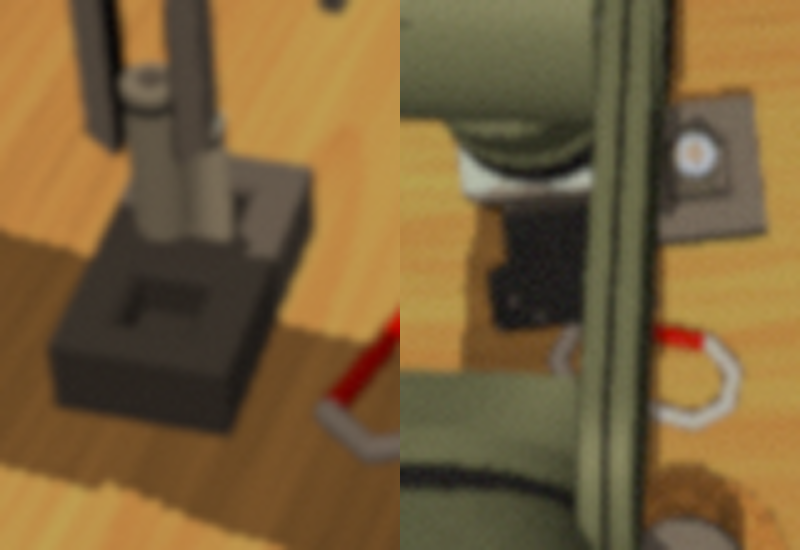

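The picture shows the cell held upright, its foot at about (160,235), with the bay mouth centred at about (165,303). One number check, then insert.

```bash
python3 - <<'E'
from h import *
c=load("pics/side6.pkl")
S=lambda x,y,z:ray(c,180+(x+.5)/5-.5,180+(y+.5)/5-.5,z)[:2].round(4)
print("bay S",S(165,303,.034),[S(*q,.034) for q in((140,278),(208,288),(190,328),(115,325))])
E
```

```text
bay S [0.6489 0.0534] [array([0.6634, 0.0438]), array([0.6365, 0.0408]), array([0.6348, 0.0628]), array([0.6622, 0.0701])]
```

Call:
move_arm --rows '[[[0.02, 0, 0.1, 0, 1], [0.02, 0, 0.25, 0, 1], [0.02, 0, 0.36, 0, 1], [0.02, 0, 0.36, 0, 1], [0.02, 0, 0.36, 0, 1]]]'

```text
clock: 21.32
position: [0.6495, 0.0515, 0.0634]
ee_rot: [[0.995, 0.101, -0.0], [0.101, -0.995, 0.0], [-0.0, -0.0, -1.0]]
ft_force: [0.6, -0.1, 0.4]
opening: 0.215
```

Call:
move_arm --rows '[[[0, 0, 0.04, 0, 1], [0, 0, 0.08, 0, 1], [0, 0, 0.12, 0, 1], [0, 0, 0.12, 0, 1]]]'

```text
clock: 21.82
position: [0.6489, 0.0516, 0.0509]
ee_rot: [[0.995, 0.101, -0.001], [0.101, -0.995, 0.0], [-0.001, -0.0, -1.0]]
ft_force: [0.0, -0.8, -0.7]
opening: 0.22
```

Call:
move_arm --rows '[[[0, 0, 0.04, 0, 1], [0, 0, 0.08, 0, 1], [0, 0, 0.11, 0, 1], [0, 0, 0.11, 0, 1]]]'

```text
clock: 22.32
position: [0.649, 0.0516, 0.04]
ee_rot: [[0.995, 0.101, -0.001], [0.101, -0.995, 0.0], [-0.001, -0.0, -1.0]]
ft_force: [0.0, 1.0, -2.6]
opening: 0.217
```

Call:
move_arm --rows '[[[0, 0, 0.02, 0, 1], [0, 0, 0.03, 0, 1], [0, 0, 0.03, 0, 1]]]'

```text
clock: 22.7
position: [0.6494, 0.0516, 0.0375]
ee_rot: [[0.995, 0.101, -0.0], [0.101, -0.995, 0.0], [-0.0, -0.0, -1.0]]
ft_force: [-0.8, -0.2, -0.7]
opening: 0.217
```

Call:
move_arm --rows '[[[0, 0, 0.015, 0, 1], [0, 0, 0.015, 0, 1]]]'

```text
clock: 22.95
position: [0.6498, 0.0515, 0.0368]
ee_rot: [[0.995, 0.101, 0.001], [0.101, -0.995, -0.0], [0.001, 0.0, -1.0]]
ft_force: [-0.1, -0.2, 2.0]
opening: 0.221
```

Call:
move_arm --rows '[[[0, 0, 0.015, 0, 1], [0, 0, 0.015, 0, 1]]]'

```text
clock: 23.2
position: [0.6499, 0.0515, 0.0367]
ee_rot: [[0.995, 0.102, 0.001], [0.102, -0.995, -0.0], [0.001, 0.0, -1.0]]
ft_force: [-3.3, -0.5, 9.9]
opening: 0.219
```

Seated on the bay floor (9.9 N at the expected height). I'll relax, release and rise.

Call:
move_arm --rows '[[[0, 0, -0.015, 0, 1], [0, 0, -0.015, 0, 0.7], [0, 0, -0.015, 0, 0.6], [0, 0, -0.015, 0, 0.5], [0, 0, -0.015, 0, 0.5], [0, 0, -0.015, 0, 0.5]]]'

```text
clock: 23.95
position: [0.6494, 0.0515, 0.0359]
ee_rot: [[0.995, 0.101, -0.0], [0.101, -0.995, -0.0], [-0.0, 0.0, -1.0]]
ft_force: [-0.5, -0.5, -0.0]
opening: 0.504
```

Call:
move_arm --rows '[[[0, 0, -0.2, 0, 0.5], [0, 0, -0.5, 0, 0.5], [0, 0, -1, 0, 0.5], [0, 0, -1, 0, 0.5]]]'

```text
clock: 24.45
position: [0.6543, 0.0514, 0.144]
ee_rot: [[0.995, 0.102, 0.013], [0.102, -0.995, -0.001], [0.013, 0.002, -1.0]]
ft_force: [-0.7, -0.3, 1.0]
opening: 0.498
```

Call:
move_arm --rows '[[[0, 0, -0.5, 0, 0.5], [0, 0, -1, 0, 0.5], [0, 0, -1, 0, 0.5], [0, 0, -1, 0, 0.5]]]'

```text
clock: 24.95
position: [0.6488, 0.0516, 0.2354]
ee_rot: [[0.995, 0.101, -0.001], [0.101, -0.995, 0.0], [-0.001, -0.0, -1.0]]
ft_force: [-0.1, 0.6, -0.9]
opening: 0.502
```

```bash
python3 - <<'E'
from h import *
from rig import robot
s=robot.get_state();print(s["position"],s["ft_force"],s["opening"])
c=robot.camera("side")
cv2.imwrite("pics/c11.png",crop(c,30,100,370,260,2.1))
p=[[.6495,.0515,.082],[.6545,-.001,.082],[.4465,.0072,.081]]
print(((proj(c,p)-[30,100])*2.1).round())
E
```

```text
[0.64880707 0.05157738 0.23540507] [-0.08629094  0.6040669  -0.93512647] 0.5020578919696558
[[380. 254.]
 [397. 216.]
 [617. 271.]]
```

Picture limit reached, so I'll check the cell top numerically with a template match against the old cell, and check that bystanders haven't moved.

```bash
python3 - <<'E'
from h import *
from rig import robot
s0=load("pics/side0.pkl");t0=load("pics/top0.pkl");c=robot.camera("side");u=robot.camera("top")
g=lambda f:cv2.cvtColor(f["frame"],cv2.COLOR_RGB2GRAY)
o=proj(s0,[[.6545,-.001,.082]])[0].round().astype(int)
T=g(s0)[o[1]-9:o[1]+12,o[0]-8:o[0]+9]
for n,P in(("new",[.6495,.0515,.082]),("old",[.6545,-.001,.082])):
    q=proj(c,[P])[0].round().astype(int);A=g(c)[q[1]-21:q[1]+24,q[0]-20:q[0]+21]
    r=cv2.matchTemplate(A,T,cv2.TM_CCOEFF_NORMED);_,v,_,l=cv2.minMaxLoc(r);print(n,"score",round(v,2),"offset px",(l[0]-12,l[1]-12))
# bystanders: side camera patches (1.4x px of first picture)
for n,x,y,w in(("mug",155,415,30),("cup",300,218,20),("headlamp",528,292,18),("carabiner",370,357,22),("jar",427,210,30)):
    x=int(x/1.4);y=int(y/1.4);T2=g(s0)[y-w:y+w,x-w:x+w];A=g(c)[y-w-8:y+w+8,x-w-8:x+w+8]
    r=cv2.matchTemplate(A,T2,cv2.TM_CCOEFF_NORMED);_,v,_,l=cv2.minMaxLoc(r);print(n,round(v,2),(l[0]-8,l[1]-8))
q=proj(c,[[.6495,.0515,.082]])[0];print("px",q.round(1));x,y=q.round().astype(int)
print(g(c)[y-8:y+26:2,x-14:x+15:2])
E
```

```text
new score 0.69 offset px (12, 4)
old score 1.0 offset px (0, 0)
mug 1.0 (0, 0)
cup 0.93 (0, 0)
headlamp 0.97 (0, 0)
carabiner 0.51 (0, 0)
jar 1.0 (0, 0)
px [210.8 220.9]
[[138 136 132 136 137 108  91  90  89  81  84  91 101 106  95]
 [138 134 134 140 126  95  89  86  84  79  83  91 101 105  97]
 [136 133 138 137 108  89  84  79  76  71  82  92 101 105  96]
 [134 135 141 125  94  97  98  94  99 101  88  90 101 106  94]
 [134 138 137  94  76 108  92  76  84 108  95  90 101 106  96]
 [136 141 118  59  62 103 106  98 104 103  78  88  99 105  97]
 [139 137  87  50  51  73  94  99  93  74  65  89  98 105  98]
 [142 118  61  49  49  52  58  61  56  54  69  82  93 101  95]
 [137  91  51  50  51  67  75  73  74  77  69  54  61  68  77]
 [104  63  49  50  50  69  82  86  84  80  68  51  50  50  52]
 [ 63  51  50  51  50  66  82  85  85  80  72  53  50  50  49]
 [ 52  49  50  49  47  59  80  85  84  82  72  55  50  50  49]
 [ 50  50  50  49  43  53  80  84  85  82  73  49  45  48  49]
 [ 50  49  50  47  41  46  78  84  85  82  74  51  44  49  50]
 [ 50  50  48  43  34  43  79  85  85  83  75  53  48  49  50]
 [ 50  51  47  40  29  42  74  84  85  82  75  55  49  51  51]
 [ 49  50  48  45  40  46  69  79  82  83  72  50  50  49  50]]
```

The pixel grid shows the cell's ring top centred within 1 px of the seated prediction, with the dark band below it and an upright shaft. The carabiner's low score may be shadow, so I'll check its red gate and the cap, then hand in.

```bash
python3 - <<'E'
from h import *
from rig import robot
s0=load("pics/side0.pkl");s4=load("pics/side4.pkl");c=robot.camera("side")
def red(f):
    h=cv2.cvtColor(f["frame"],cv2.COLOR_RGB2HSV);m=((h[...,0]<6)|(h[...,0]>174))&(h[...,1]>200)&(h[...,2]>60)
    m[:,:230]=0;m[:220]=0;m[280:]=0;m[:,300:]=0
    y,x=np.nonzero(m);return len(x),x.mean().round(1),y.mean().round(1)
print(red(s0),red(s4),red(c))
g=lambda f:cv2.cvtColor(f["frame"],cv2.COLOR_RGB2GRAY)
T=g(s4)[215:275,300:350];r=cv2.matchTemplate(g(c)[207:283,292:358],T,cv2.TM_CCOEFF_NORMED);print("cap",cv2.minMaxLoc(r)[1:4:2])
robot.close_job()
E
```

```text
(78, np.float64(255.3), np.float64(250.0)) (76, np.float64(255.5), np.float64(249.8)) (81, np.float64(254.9), np.float64(250.5))
cap (0.9230473637580872, (8, 8))
the job is handed in; nothing more can be done
```

The job is done and handed in at about 25 s of the 61 s allowed. The cap stands open side down on the cork mat, and the spare cell is in the empty bay of the dock.

- **Cap:** I broke it loose and turned it about 2.2 rad in one 60 N grasp. It lifted off with only a few newtons. It touched down within about 5 mm of the mat's centre, and the last image showed it unmoved since then.
- **Cell:** My first grasp closed on nothing, just above the cell. The finger tips sit about 35 mm higher than the stated tool geometry, and an earlier picture had already hinted at that. The cell was not disturbed, and I gripped it again lower down. It met the bay floor at the expected height with about 10 N. In the last image its top is within 1 pixel of where a seated cell should be.
- **Other things:** The old cell, mug, cup, headlamp and jar all matched their starting image with no shift, and the carabiner's red gate was within 0.5 pixel of its start.

**Weak checks:** Two image-match scores were low: 0.69 for the new cell and 0.51 for the carabiner. I put both down to the arm's shadow, because the direct pixel and colour checks agreed with the expected positions. The seal joints could not be read directly. My last view was checked by numbers only, as the picture limit was used up.

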